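Close up the syringe case of the contact angle meter

TASK

The open black accessory case on the bench is to be closed up: first fold its upright blue retainer flap down flat over the glass syringes, then swing the black lid fully shut over it without slamming it. Do it by pushing with the fingers only: do not take hold of the flap or the lid, lift nothing, and leave everything else on the bench and in the case where it is.

Things in the scene. Friction and masses are not known exactly. Their poses are not given: they have to be found in the camera images.
- case: Black case, fixed on the bench; body 160 x 260 x 62 mm high, walls 4 mm. Origin: centre of its underside. Its level x axis points from the flap's hinge side to the lid's hinge side, y runs along the 260 mm length parallel to both hinges, z up. Inside: foam (top 36 mm above the bench), two syringes in its grooves, needle hubs up to 53 mm high along the lid's side.
- flap (a joint): Blue retainer flap's angle (rad): 0 = flat in the case against a stop, top face 54 mm above the bench; 1.57 upright; limit 1.8. Starts near upright. Plate 105 mm (hinge to free edge) x 236 x 4 mm, thin soft foam below. Hinged along the case's -x side, it folds down towards case +x. Stiff hinge (0.1 N m): it stays at any angle and must be pushed all the way.
- flap_hinge (a point): Middle of the flap's hinged edge, on its outer face, 4 mm off the hinge line (which lies at case x = -70 mm, z = 50 mm). Turns with the flap: x points from the hinge to the free edge, z out of the outer face (up when folded flat; away from the lid when upright).
- flap_edge (a point): Middle of the flap's free edge, on the outer face: 105 mm along x from flap_hinge. Same axes.
- lid (a joint): Black lid's angle (rad): 0 = shut on the rim against a stop, top face 88 mm above the bench; 1.57 upright; limit 1.88. Starts upright or leaning a little back. Shell 160 mm (hinge to free edge) x 260 x 26 mm deep, 0.24 to 0.36 kg, hinged along the case's +x side. Stiff hinge (0.36 N m): it stays at any angle and must be pushed all the way. An upright flap blocks it.
- lid_hinge (a point): Middle of the lid's hinge line: case x = +80 mm, z = 62 mm. Turns with the lid: x points from the free edge to the hinge (the lid extends 160 mm along -x), z out of the outer face, which lies at z = +26 mm here (up when shut; away from the flap when upright).
- lid_edge (a point): Middle of the lid's free edge, on its outer face: 160 mm along -x and 26 mm along z from lid_hinge. Same axes.
- syringe_a: Glass microsyringe, 9 mm thick, 150 mm long, lying in the foam groove nearest the flap's hinge, top 35 mm above the bench. Leave alone. Origin under its middle.
- syringe_b: A second such syringe in the groove 35 mm farther towards the lid. Leave alone.
- vial_amber: Amber glass vial, 27 mm across, 60 mm high, standing on the bench off the case's -y end, near the flap's hinge. Leave alone. Origin: centre of its underside.
- vial_clear: Green-tinted glass vial, 27 mm across, 60 mm high, standing on the bench in front of the flap's side of the case, towards its -y end. Leave alone. Origin: centre of its underside.
- dish: White sample dish, 90 mm across, 15 mm high, on the bench off the case's -y end. Leave alone. Origin: centre of its underside.
- wash_bottle: White bottle with a red cap, 66 mm across, 170 mm high, standing on the bench beside the lid, off its -y end. Leave alone. Origin: centre of its underside.
- screwdriver: Yellow-handled screwdriver, 190 mm long, lying to the robot's left. Leave alone. Origin under its middle.
- beaker: Glass beaker, 68 mm across, 85 mm high, standing to the robot's right. Leave alone. Origin: centre of its underside.

How it is judged:
By the outcome, as a careful person would: the job done as asked, in the order asked, and still so for the second after the job is handed in, with the robot touching nothing.
It also fails if it takes over 48 s, if anything falls off the work surface, if the arm or the gripper's body presses on something with over 40 N, if the wrist force passes 120 N, or if a joint passes its speed limit or range.

ROBOT

A 7-joint arm with a two-finger parallel gripper is mounted at the origin on the work surface. World frame = base frame: x ahead of the robot, y to its left, z up, the work surface at z = 0. Lengths are in m, angles in rad, forces in N, time in s.
With the tool pointing down it reaches from about 0.4 to 0.9 m from the base axis. Payload 5.5 kg.
Tool frame: the origin (TCP) lies midway between the tips of the shut fingers; the grasp point (between the pads) lies 19 mm behind it; z points along the fingers, y is the line along which they close (so a half turn about z gives the same grasp; the last joint's range is limited). The gripper opens to 85 mm and grips with 20 to 120 N. Pads are 22 mm wide; open, the fingers measure 114 mm over their backs; the gripper's body (76 mm by 85 mm) begins 54 mm behind the grasp point. The pads swing forward as they close: fully open they stand 13 mm farther back than shut.
Start: joints at [1.473, 0.501, -0.427, 1.55, 0.221, 1.138, -0.21], TCP at [0.229, -0.608, 0.231] pointing down, gripper open.
Joint ranges: [-2.88, 2.88], [-0.31, 2.03], [-1.54, 1.56], [0.2, 2.42], [-1.41, 4.55], [0.19, 2.02], [-2.57, 2.57]. Speed limits (rad/s): [2.57, 2.57, 3.14, 3.14, 3.14, 3.14, 3.14].

INTERFACE

Orientations are given as a unit quaternion [w, x, y, z].
In Python, from cell import * gives the robot as it stands.
- The arm moves only by the tool apply_moves, never from a script. Its argument "increments" is a list that holds one entry, the list of rows, each a list of 7 numbers: the shift along the world's x, y, z scaled (see below), then the turn, a rotation vector about the world's x, y, z scaled (see below), then the gripper command: -1 is shut, 1 is fully open, values between are in proportion. A call has 1 to 8 rows; each row shifts and turns the commanded pose from where the row before left it; what a row does not reach is not made up. The controller multiplies each number of a shift by 0.04 m and each number of a turn by 5 degrees. A row lasts 1/12 s, in which the tool goes at most 41.7 mm and 7.16 degrees, less where a joint would pass 70% of its speed; a pose out of reach is approached as far as the arm can. A call with a number of a shift or a turn outside -1 to 1 is refused whole. A call with a gripper value outside its range is refused whole. The fingers move at their own pace and stop on an object; the grip force is fixed at half the most. Time passes only in rows, so rows that do not move let the fingers close. It gives the time, the measured TCP pose, the force, the opening and the grip force at its end, in the units of the state.
- observe(): the state, without advancing time (a new reading comes with each control period).
- get_image(name): name is "scene" or "top" or "wrist"; returns (picture, depth): 384x512x3 uint8, red, green, blue; 384x512 float32, m along the optical axis (not along the pixel's ray), 0 where there is no reading.
- get_calibration(name): a dict with "fx", "fy", "cx", "cy" (pixels), "eye" and "orientation" of the camera in the world. Camera axes: x right, y down, z forward; pixel columns grow to the right and rows downward; lengths in m; the calibration is good to about 2 mm. A picture is of the moment at which its call begins: read the wrist's pose just before it. get_calibration takes no time and is no camera call; for the wrist camera it gives the pose at the moment of the call.
- finish_job(): hands the job in; it is judged then, once.
The state is a dict: "time": time; "joint_pos": joint angles; "joint_velocities": joint speeds; "effort": joint torques, N m; "position": TCP position; "orientation": TCP orientation; "ft_force": force on the tool from outside, world axes, zero at the start; "moment": the same for the moment, N m; "opening": opening from 0.0 (shut) to 1.0 (fully open); "finger_force": force on a finger pad.
Only numpy, scipy, OpenCV 4.12 (cv2) and the standard library are available. Lean on these libraries where they do the work, as an engineer would, in place of code of your own. Each camera call takes 0.05 s, during which the arm holds its last target. There are 200 camera calls.

## Working session

There is one attempt and no reset: what is moved stays moved. The work goes in short steps, Python scripts to look and compute and a tool call to move; the robot and the scene stay as the last step left them, time stands still between calls to the robot, and variables do not carry over. Pictures are saved under pics/ and viewed, at most 10 in all, crops included, and the job is handed in when it is done.

Besides the shell and the picture viewer there is one more tool, called after "Call:" in YAML: its name, and indented under it one key for each argument. apply_moves: Moves the arm, as the interface text tells. Shifts and turns lie within -1 to 1; 1 stands for 0.04 m of shift or 5 degrees of turn. Its arguments: {"type":"object","properties":{"increments":{"type":"array"}},"required":["increments"]}

```bash
mkdir -p pics; cat > h.py <<'E'
from cell import *
import numpy as np, cv2
from scipy.spatial.transform import Rotation as R
def rot(q): return R.from_quat([q[1],q[2],q[3],q[0]])
def cloud(n):
    c=get_calibration(n); im,d=get_image(n)
    v,u=np.mgrid[:d.shape[0],:d.shape[1]]
    p=np.stack([(u-c['cx'])/c['fx']*d,(v-c['cy'])/c['fy']*d,d],-1)
    return im,d,p@rot(c['orientation']).as_matrix().T+np.array(c['eye'])
E
python3 - <<'E'
from h import *
s=observe();print(s)
o=[]
for n in('scene','top'):
    im,d,P=cloud(n);np.savez(n+'.npz',im=im,d=d,P=P);o.append(im);c=get_calibration(n);print(n,c['eye'],c['orientation'],c['fx'])
    cv2.imwrite(f'pics/{n}0.png',im[...,::-1])
E
```

```text
{'time': 0.0, 'joint_pos': array([ 1.47318403,  0.50185741, -0.42679585,  1.55143724,  0.22079833,
        1.13827034, -0.2103101 ]), 'joint_velocities': array([ 1.84087059e-03,  1.86330231e-04, -1.99134691e-03,  1.60397224e-03,
        6.91968520e-04,  4.24596347e-06, -2.55759375e-04]), 'effort': array([-1.75737378e-04, -5.69529676e+01, -5.81601799e+00, -2.80942905e+01,
        1.07079415e-02,  1.19242509e-02, -2.13930088e-05]), 'position': array([ 0.22919696, -0.60752633,  0.23025905]), 'orientation': array([-9.48976391e-04,  9.83766357e-01,  1.79451486e-01, -1.32510614e-04]), 'ft_force': array([ 0.39368546, -0.09482467, -0.03657033]), 'moment': array([ 0.02843487,  0.01188151, -0.01097949]), 'finger_force': 0.0, 'opening': 1.0014229268786872}
scene [ 1.48676423 -0.13135642  1.2176896 ] [-0.24680348  0.68509036  0.64689444 -0.22642178] 472.4707936028839
top [ 0.31938414 -0.04847846  1.58915915] [-0.05418444  0.71179003 -0.69738339  0.06383897] 413.28287191503426
```

View pics/scene0.png

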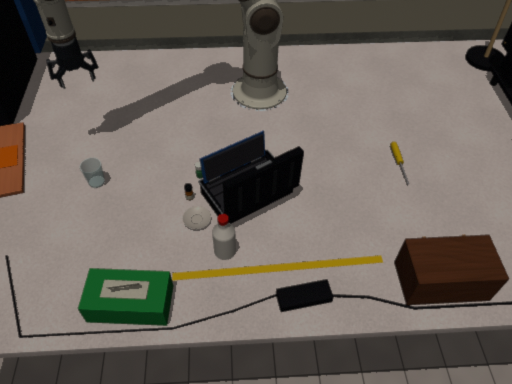

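View pics/top0.png

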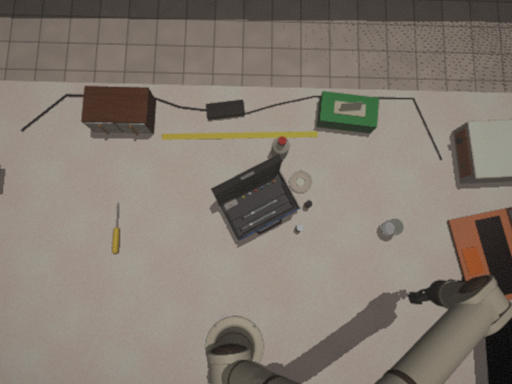

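The scene view shows the flap (about 235,160) on the robot's side and the lid (about 265,185) on the far side, with the bottle at (224,238) near the lid's -y end. In the top view the case is around (255,205), turned by roughly 25°.

```bash
python3 - <<'E'
from h import *
for n,box in(('scene',(170,125,310,270)),('top',(200,120,320,250))):
    z=np.load(n+'.npz');im,P,d=z['im'].astype(int),z['P'],z['d']
    x0,y0,x1,y1=box
    m=np.zeros(d.shape,bool);m[y0:y1,x0:x1]=1;m&=d>0
    r,g,b=im[...,0],im[...,1],im[...,2]
    bl=m&(b>1.4*r)&(b>40)
    dk=m&(im.max(-1)<50)&(P[...,2]>0.02)
    for nm,k in(('blue',bl),('dark',dk)):
        Q=P[k]; 
        if len(Q)<10: print(nm,len(Q));continue
        print(n,nm,len(Q),np.percentile(Q,[1,50,99],axis=0).round(3).tolist())
        t=Q[(Q[:,2]>np.percentile(Q[:,2],90)-0.008)]
        (c,s,a)=cv2.minAreaRect(t[:,:2].astype(np.float32));print('  top strip z',t[:,2].mean().round(3),'rect',np.round(c,3),np.round(s,3),round(a,1))
    # all raised points rectangle in heights
    for lo,hi in((.045,.075),(.13,.16),(.19,.215),(.205,.25)):
        Q=P[m&(P[...,2]>lo)&(P[...,2]<hi)&(im.max(-1)<90)]
        if len(Q)>20:
            c,s,a=cv2.minAreaRect(Q[:,:2].astype(np.float32));print('  h',lo,hi,len(Q),np.round(c,3),np.round(s,3),round(a,1), np.round(cv2.boxPoints((c,s,a)),3).tolist())
    im2=cv2.resize(z['im'][y0:y1,x0:x1],None,fx=4,fy=4,interpolation=cv2.INTER_CUBIC)
    cv2.imwrite(f'pics/{n}1.png',cv2.convertScaleAbs(im2,alpha=1.8)[...,::-1])
E
```

```text
scene blue 210 [[0.385, -0.22, 0.055], [0.465, -0.161, 0.148], [0.507, -0.018, 0.158]]
  top strip z 0.151 rect [ 0.441 -0.119] [0.009 0.231] 28.8
scene dark 5539 [[0.397, -0.23, 0.024], [0.566, -0.082, 0.124], [0.667, 0.079, 0.225]]
  top strip z 0.221 rect [ 0.597 -0.034] [0.033 0.259] 29.3
  h 0.045 0.075 805 [ 0.56  -0.087] [0.334 0.329] 22.7 [[0.34299999475479126, 0.0], [0.4690000116825104, -0.30300000309944153], [0.777999997138977, -0.17299999296665192], [0.6510000228881836, 0.12999999523162842]]
  h 0.13 0.16 1054 [ 0.561 -0.093] [0.251 0.321] 33.0 [[0.36899998784065247, -0.027000000700354576], [0.5429999828338623, -0.29600000381469727], [0.7540000081062317, -0.1599999964237213], [0.5799999833106995, 0.10899999737739563]]
  h 0.19 0.215 448 [ 0.608 -0.028] [0.027 0.263] 24.3 [[0.5410000085830688, 0.0860000029206276], [0.6499999761581421, -0.15299999713897705], [0.6740000247955322, -0.1420000046491623], [0.5659999847412109, 0.09799999743700027]]
  h 0.205 0.25 937 [ 0.596 -0.033] [0.033 0.262] 29.3 [[0.5180000066757202, 0.0729999989271164], [0.6460000276565552, -0.1550000011920
[... 350 characters left out ...]
5 -0.033] [0.023 0.249] 28.7
  h 0.045 0.075 676 [ 0.583 -0.185] [0.291 0.539] 43.9 [[0.29100000858306885, -0.09200000017881393], [0.6650000214576721, -0.47999998927116394], [0.875, -0.27900001406669617], [0.5009999871253967, 0.10999999940395355]]
  h 0.13 0.16 289 [ 0.558 -0.086] [0.245 0.303] 31.1 [[0.37400001287460327, -0.01899999938905239], [0.531000018119812, -0.27900001406669617], [0.7409999966621399, -0.15199999511241913], [0.5839999914169312, 0.1080000028014183]]
  h 0.205 0.25 531 [ 0.597 -0.033] [0.027 0.256] 29.1 [[0.5230000019073486, 0.07199999690055847], [0.6470000147819519, -0.1509999930858612], [0.6710000038146973, -0.1379999965429306], [0.546999990940094, 0.0860000029206276]]
```

View pics/top1.png

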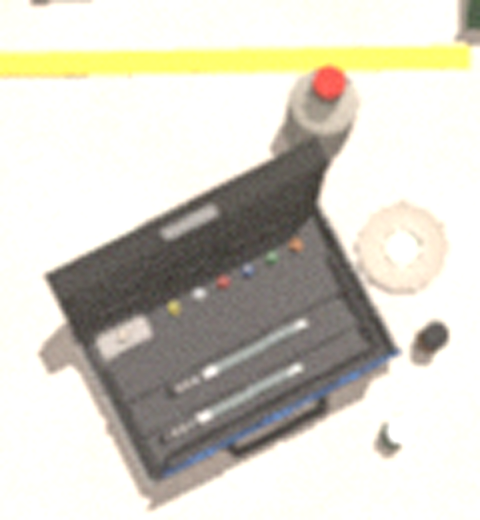

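View pics/scene1.png

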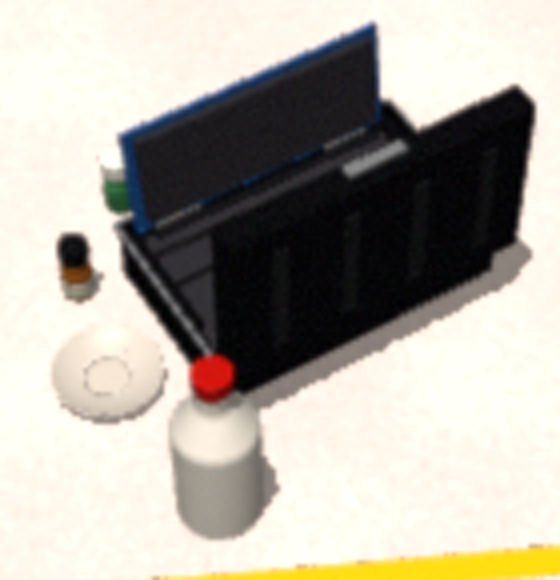

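The crops show the case interior clear, the flap with its outer face toward the robot, the clear vial at top-crop (390,435), the amber vial at (432,337), and the bottle behind the lid's -y end. I'll now refine the case frame and both angles.

```bash
python3 - <<'E'
from h import *
z=np.load('scene.npz');im,P=z['im'],z['P']
a=np.deg2rad(29);ex=np.array([np.cos(a),np.sin(a)]);ey=np.array([-ex[1],ex[0]])
c0=np.array([.508,-.08])
for n in('scene','top'):
    z=np.load(n+'.npz');im,P,d=z['im'].astype(int),z['P'],z['d']
    X=(P[...,:2]-c0)@ex;Y=(P[...,:2]-c0)@ey;Z=P[...,2];ok=(d>0)&(abs(Y)<.12)
    print(n)
    for lab,x0,x1,hs in(('flap',-.1,-.03,np.arange(.06,.17,.02)),('lid',.05,.15,np.arange(.07,.24,.02))):
        for h in hs:
            k=ok&(X>x0)&(X<x1)&(abs(Z-h)<.01)
            if k.sum()>5: print(lab,round(h,2),k.sum(),np.percentile(X[k],[5,50,95]).round(3),np.percentile(Y[k],[2,98]).round(3),Z[k].max().round(3))
    k=(d>0)&(abs(Z-.062)<.004)&(abs(X)<.11)&(abs(Y)<.15)
    print('rim',k.sum(),np.percentile(X[k],[1,99]).round(3),np.percentile(Y[k],[1,99]).round(3))
    red=(d>0)&(im[...,0]>150)&(im[...,1]<50)&(Z>.14)&(Z<.2)
    print('cap',P[red].mean(0).round(3),X[red].mean().round(3),Y[red].mean().round(3))
E
```

```text
scene
flap 0.06 165 [-0.068 -0.062 -0.055] [-0.119  0.117] 0.07
flap 0.08 306 [-0.067 -0.061 -0.057] [-0.114  0.104] 0.09
flap 0.1 312 [-0.07  -0.064 -0.059] [-0.115  0.109] 0.11
flap 0.12 311 [-0.073 -0.066 -0.062] [-0.116  0.11 ] 0.13
flap 0.14 458 [-0.08  -0.07  -0.065] [-0.112  0.105] 0.15
flap 0.16 130 [-0.082 -0.078 -0.068] [-0.116  0.109] 0.159
lid 0.07 202 [0.108 0.111 0.113] [-0.115  0.115] 0.08
lid 0.09 253 [0.109 0.111 0.114] [-0.115  0.115] 0.1
lid 0.11 253 [0.109 0.112 0.115] [-0.113  0.116] 0.12
lid 0.13 279 [0.11  0.112 0.115] [-0.116  0.114] 0.14
lid 0.15 284 [0.11  0.112 0.115] [-0.116  0.114] 0.16
lid 0.17 293 [0.11  0.113 0.115] [-0.116  0.113] 0.18
lid 0.19 313 [0.11  0.113 0.115] [-0.116  0.115] 0.2
lid 0.21 388 [0.096 0.112 0.115] [-0.115  0.118] 0.22
lid 0.23 546 [0.089 0.101 0.114] [-0.116  0.114] 0.228
rim 190 [-0.076  0.11 ] [-0.135  0.131]
cap [nan nan nan] nan nan
top
flap 0.06 43 [-0.077 -0.065 -0.037] [-0.119  0.12 ] 0.07
flap 0.08 17 [-0.06  -0.059 -0.059] [-0.101  0.088] 0.088
flap 0.1 23 [-0.063 -0.062 -0.061] [-0.084  0.111] 0.107
flap 0.12 22 [-0.065 -0.064 -0.063] [-0.1    0.109] 0.128
flap 0.14 168 [-0.078 -0.071 -0.066] [-0.104  0.109] 0.15
flap 0.16 81 [-0.08  -0.078 -0.07 ] [-0.108  0.109] 0.162
lid 0.07 213 [0.082 0.089 0.095] [-0.115  0.115] 0.074
lid 0.09 111 [0.093 0.095 0.098] [-0.112  0.114] 0.1
lid 0.11 6 [0.095 0.098 0.099] [-0.101  0.113] 0.12
lid 0.13 111 [0.093 0.096 0.099] [-0.107  0.112] 0.136
lid 0.15 28 [0.094 0.095 0.099] [-0.113  0.115] 0.16
lid 0.17 64 [0.093 0.096 0.098] [-0.11   0.105] 0.169
lid 0.21 197 [0.089 0.102 0.114] [-0.117  0.117] 0.22
lid 0.23 346 [0.089 0.101 0.112] [-0.114  0.113] 0.231
rim 314 [-0.077  0.096] [-0.131  0.134]
cap [nan nan nan] nan nan<stdin>:16: RuntimeWarning: Mean of empty slice.
  ret = um.true_divide(
  ret = ret.dtype.type(ret / rcount)
```

Call:
apply_moves:
  increments:
    - [[0.35, 0.95, 0, 0, 0, 0.2, -1], [0.35, 0.95, 0, 0, 0, 0.2, -1], [0.35, 0.95, 0, 0, 0, 0.2, -1], [0.35, 0.95, 0, 0, 0, 0.2, -1], [0.35, 0.95, 0, 0, 0, 0.2, -1], [0.35, 0.95, 0, 0, 0, 0.2, -1], [0.35, 0.95, 0, 0, 0, 0.2, -1], [0.35, 0.95, 0, 0, 0, 0.2, -1]]

```text
time: 0.77
position: [0.3415, -0.3021, 0.2311]
orientation: [-0.0, 0.969, 0.248, -0.0]
ft_force: [0.7, -0.2, 0.0]
opening: 0.0
finger_force: 0.0
```

Call:
apply_moves:
  increments:
    - [[0.3, 0.9, 0, 0, 0, 0, -1], [0.3, 0.9, 0, 0, 0, 0, -1], [0.3, 0.9, 0, 0, 0, 0, -1], [0.3, 0.85, 0, 0, 0, 0, -1], [0.15, 0.2, -0.6, 0, 0, 0, -1], [0, 0, -0.9, 0, 0, 0, -1], [0, 0, -0.9, 0, 0, 0, -1], [0, 0, 0, 0, 0, 0, -1]]

```text
time: 1.43
position: [0.3908, -0.1519, 0.13]
orientation: [-0.004, 0.969, 0.248, -0.004]
ft_force: [-1.8, -0.4, 0.5]
opening: 0.0
finger_force: 0.0
```

Call:
apply_moves:
  increments:
    - [[0.31, 0.17, -0.03, 0, 0, 0, -1], [0.31, 0.17, -0.03, 0, 0, 0, -1], [0.31, 0.17, -0.03, 0, 0, 0, -1], [0.31, 0.17, -0.03, 0, 0, 0, -1], [0.21, 0.12, -0.02, 0, 0, 0, -1], [0.21, 0.12, -0.02, 0, 0, 0, -1], [0.2, 0.11, -0.08, 0, 0, 0, -1], [0.2, 0.11, -0.08, 0, 0, 0, -1]]

```text
time: 2.1
position: [0.4787, -0.1087, 0.123]
orientation: [0.0, 0.969, 0.247, 0.0]
ft_force: [-0.5, -1.0, 0.8]
opening: -0.0
finger_force: 0.6
```

Call:
apply_moves:
  increments:
    - [[0.14, 0.08, -0.21, 0, 0, 0, -1], [0.14, 0.08, -0.21, 0, 0, 0, -1], [0.14, 0.08, -0.2, 0, 0, 0, -1], [0.14, 0.08, -0.2, 0, 0, 0, -1], [0.09, 0.05, -0.22, 0, 0, 0, -1], [0.09, 0.05, -0.22, 0, 0, 0, -1], [0.04, 0.02, -0.15, 0, 0, 0, -1], [0, 0, 0, 0, 0, 0, -1]]

```text
time: 2.77
position: [0.5083, -0.0903, 0.0644]
orientation: [-0.001, 0.969, 0.248, -0.001]
ft_force: [0.1, 0.4, -0.4]
opening: 0.004
finger_force: 0.0
```

```bash
python3 - <<'E'
from h import *
im,d,P=cloud('scene')
s=observe();print(s['position'],s['ft_force'])
cv2.imwrite('pics/s2.png',cv2.convertScaleAbs(cv2.resize(im[100:270,150:330],None,fx=4,fy=4,interpolation=cv2.INTER_CUBIC),alpha=1.8)[:600,:,::-1])
E
```

```text
[ 0.50826494 -0.09047555  0.06504102] [-0.31513042 -0.14517818  0.2562341 ]
```

View pics/s2.png

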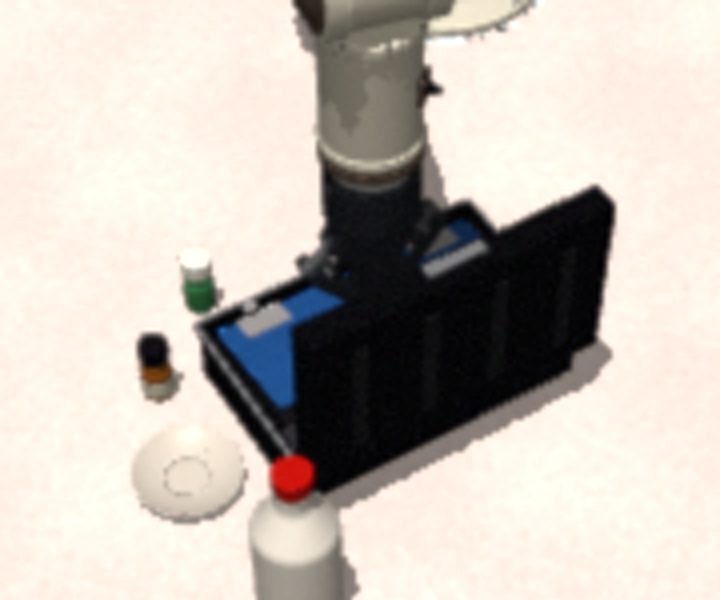

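The flap (blue, around 300,330 in the crop) is nearly flat and nothing else has moved. I'll press it home gently.

Call:
apply_moves:
  increments:
    - [[0.02, 0.01, -0.1, 0, 0, 0, -1], [0.02, 0.01, -0.1, 0, 0, 0, -1], [0, 0, -0.08, 0, 0, 0, -1], [0, 0, -0.06, 0, 0, 0, -1], [0, 0, 0, 0, 0, 0, -1]]

```text
time: 3.23
position: [0.511, -0.0902, 0.0539]
orientation: [0.001, 0.969, 0.248, -0.0]
ft_force: [-4.9, 0.7, 15.0]
opening: 0.001
finger_force: 7.6
```

Call:
apply_moves:
  increments:
    - [[0, 0, 0.5, 0, 0, 0, -1], [0, 0, 0.95, 0, 0, 0, -1], [0, 0, 0.95, 0, 0, 0, -1], [0, 0, 0.95, 0, 0, 0, -1], [0, 0, 0.95, 0, 0, 0, -1], [0, 0, 0.95, 0, 0, 0, -1], [0, 0, 0.3, 0, 0, 0, -1], [0, 0, 0, 0, 0, 0, -1]]

```text
time: 3.9
position: [0.5132, -0.0905, 0.2786]
orientation: [0.002, 0.969, 0.247, 0.003]
ft_force: [0.2, -0.3, 0.3]
opening: -0.002
finger_force: 0.0
```

Call:
apply_moves:
  increments:
    - [[0.75, 0.64, 0, 0, 0, 0, -1], [0.75, 0.64, 0, 0, 0, 0, -1], [0.75, 0.64, 0, 0, 0, 0, -1], [0.75, 0.64, 0, 0, 0, 0, -1], [0.15, 0.1, 0, 0, 0, 0, -1], [0, 0, 0, 0, 0, 0, -1]]

```text
time: 4.4
position: [0.6371, 0.0198, 0.2721]
orientation: [-0.002, 0.968, 0.25, -0.001]
ft_force: [-1.6, -0.8, -0.2]
opening: -0.003
finger_force: 0.0
```

```bash
python3 - <<'E'
from h import *
a=np.deg2rad(29);ex=np.array([np.cos(a),np.sin(a)]);ey=np.array([-ex[1],ex[0]]);c0=np.array([.512,-.078])
for n in('scene','top'):
    im,d,P=cloud(n);I=im.astype(int)
    X=(P[...,:2]-c0)@ex;Y=(P[...,:2]-c0)@ey;Z=P[...,2]
    b=(d>0)&(I[...,2]>1.4*I[...,0])&(I[...,2]>40)&(abs(X)<.1)&(abs(Y)<.13)&(Z>.03)&(Z<.12)
    print(n,b.sum(),np.percentile(Z[b],[5,50,95]).round(3),np.percentile(X[b],[1,99]).round(3),np.polyfit(X[b],Z[b],1).round(3))
    k=(d>0)&(X>.06)&(X<.14)&(abs(Y)<.12)&(Z>.21)&(Z<.235); print('lid top',np.percentile(X[k],[5,95]).round(3))
    w=(d>0)&(I[...,0]>120)&(I[...,1]<60)&(Z>.12)&(X>.05)&(X<.35)&(Y<0);print('cap',w.sum(),X[w].mean(),Y[w].mean())
    if n=='scene': cv2.imwrite('pics/s3.png',cv2.convertScaleAbs(cv2.resize(im[70:270,150:330],None,fx=3,fy=3),alpha=1.8)[...,::-1])
p=observe()['position'];q=p[:2]-c0;print(p,q@ex,q@ey)
E
```

```text
scene 519 [0.049 0.054 0.059] [-0.073  0.032] [0.004 0.054]
lid top [0.085 0.11 ]
cap 0 nan nan
top 460 [0.047 0.053 0.059] [-0.066  0.035] [-0.013  0.053]
lid top [0.084 0.108]
cap 34 0.15648367441951455 -0.17439198266678624
[0.63559486 0.01587698 0.2726271 ] 0.15361095886770063 0.02218668155663538<stdin>:9: RuntimeWarning: Mean of empty slice.
  ret = ret.dtype.type(ret / rcount)
```

View pics/s3.png

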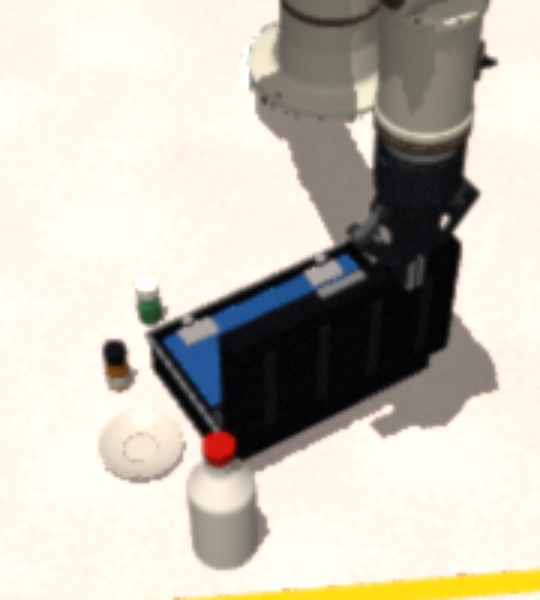

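The flap is flat at 54 mm, everything else has stayed put, and the finger is behind the lid (crop about 415,270), clear of the bottle at (222,500).

Call:
apply_moves:
  increments:
    - [[0, 0, -0.7, 0, 0, 0, -1], [0, 0, -0.7, 0, 0, 0, -1], [0, 0, -0.6, 0, 0, 0, -1], [-0.25, -0.14, 0, 0, 0, 0, -1], [-0.25, -0.14, 0, 0, 0, 0, -1], [-0.25, -0.14, 0, 0, 0, 0, -1], [-0.19, -0.1, 0, 0, 0, 0, -1], [-0.19, -0.1, 0, 0, 0, 0, -1]]

```text
time: 5.17
position: [0.5915, -0.0102, 0.1953]
orientation: [0.001, 0.969, 0.247, 0.001]
ft_force: [3.4, 1.3, 2.5]
opening: 0.001
finger_force: 1.8
```

Call:
apply_moves:
  increments:
    - [[-0.22, -0.12, 0, 0, 0, 0, -1], [-0.22, -0.12, 0, 0, 0, 0, -1], [-0.19, -0.1, -0.05, 0, 0, 0, -1], [-0.19, -0.1, -0.05, 0, 0, 0, -1], [-0.19, -0.1, -0.05, 0, 0, 0, -1], [-0.19, -0.1, -0.05, 0, 0, 0, -1], [-0.17, -0.1, -0.1, 0, 0, 0, -1], [-0.17, -0.1, -0.1, 0, 0, 0, -1]]

```text
time: 5.83
position: [0.5286, -0.0423, 0.178]
orientation: [-0.0, 0.969, 0.248, -0.001]
ft_force: [0.0, 1.6, 2.4]
opening: 0.002
finger_force: 1.3
```

Call:
apply_moves:
  increments:
    - [[-0.15, -0.08, -0.1, 0, 0, 0, -1], [-0.15, -0.08, -0.1, 0, 0, 0, -1], [-0.14, -0.08, -0.14, 0, 0, 0, -1], [-0.14, -0.08, -0.14, 0, 0, 0, -1], [-0.14, -0.08, -0.14, 0, 0, 0, -1], [-0.14, -0.08, -0.14, 0, 0, 0, -1], [-0.1, -0.06, -0.17, 0, 0, 0, -1], [-0.1, -0.06, -0.17, 0, 0, 0, -1]]

```text
time: 6.5
position: [0.4865, -0.0665, 0.1337]
orientation: [-0.0, 0.969, 0.248, -0.001]
ft_force: [-0.8, 0.1, 2.4]
opening: -0.005
finger_force: 0.9
```

Call:
apply_moves:
  increments:
    - [[-0.07, -0.04, -0.12, 0, 0, 0, -1], [-0.07, -0.04, -0.12, 0, 0, 0, -1], [-0.07, -0.04, -0.12, 0, 0, 0, -1], [-0.04, -0.02, -0.1, 0, 0, 0, -1], [-0.04, -0.02, -0.1, 0, 0, 0, -1], [-0.03, -0.02, -0.09, 0, 0, 0, -1], [-0.03, -0.02, -0.08, 0, 0, 0, -1], [-0.03, -0.02, -0.07, 0, 0, 0, -1]]

```text
time: 7.17
position: [0.4724, -0.0749, 0.1022]
orientation: [-0.0, 0.969, 0.248, 0.0]
ft_force: [0.7, 0.7, 1.0]
opening: 0.002
finger_force: 0.6
```

Call:
apply_moves:
  increments:
    - [[-0.02, -0.01, -0.06, 0, 0, 0, -1], [-0.02, -0.01, -0.06, 0, 0, 0, -1], [-0.02, -0.01, -0.06, 0, 0, 0, -1], [-0.01, 0, -0.05, 0, 0, 0, -1], [0, 0, -0.05, 0, 0, 0, -1], [0, 0, -0.05, 0, 0, 0, -1], [0, 0, -0.05, 0, 0, 0, -1], [0, 0, -0.03, 0, 0, 0, -1]]

```text
time: 7.83
position: [0.4691, -0.0766, 0.0876]
orientation: [0.001, 0.969, 0.247, -0.001]
ft_force: [-11.9, -0.8, 38.6]
opening: -0.003
finger_force: 19.6
```

Call:
apply_moves:
  increments:
    - [[0, 0, 0.1, 0, 0, 0, -1], [0, 0, 0.3, 0, 0, 0, -1], [0, 0, 0.8, 0, 0, 0, -1], [0, 0, 0.9, 0, 0, 0, -1], [0, 0, 0.9, 0, 0, 0, -1], [-0.4, -0.4, 0.3, 0, 0, 0, -1], [-0.6, -0.6, 0, 0, 0, 0, -1], [0, 0, 0, 0, 0, 0, -1]]

```text
time: 8.5
position: [0.426, -0.1206, 0.2187]
orientation: [0.002, 0.97, 0.245, -0.002]
ft_force: [-1.5, -0.3, -0.6]
opening: 0.003
finger_force: 0.0
```

```bash
python3 - <<'E'
from h import *
a=np.deg2rad(29);ex=np.array([np.cos(a),np.sin(a)]);ey=np.array([-ex[1],ex[0]]);c0=np.array([.512,-.078])
im,d,P=cloud('scene')
X=(P[...,:2]-c0)@ex;Y=(P[...,:2]-c0)@ey;Z=P[...,2]
k=(d>0)&(abs(X)<.075)&(abs(Y)<.12)&(Z>.06)&(Z<.11);print(k.sum(),np.percentile(Z[k],[5,50,95]),np.polyfit(X[k],Z[k],1))
cv2.imwrite('pics/s4.png',cv2.convertScaleAbs(cv2.resize(im[70:270,70:430],None,fx=2,fy=2),alpha=1.8)[...,::-1])
print(observe()['position'])
E
```

```text
2725 [0.08468845 0.08865184 0.09276554] [0.001106  0.0886601]
[ 0.42737173 -0.11890195  0.2184917 ]
```

View pics/s4.png

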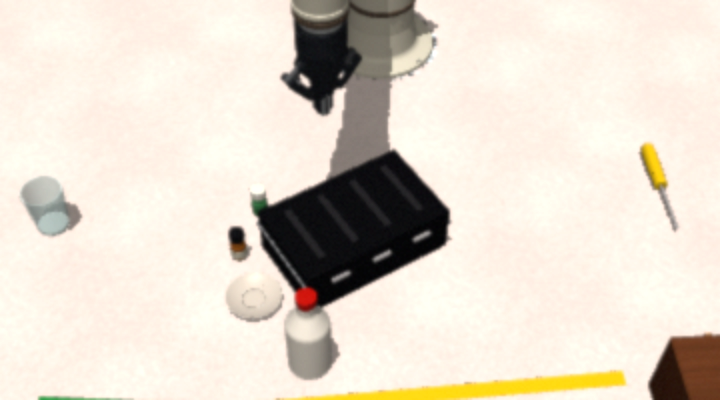

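The picture shows the lid shut and level (about 355,225 in the crop; top at 88.7 mm with no slope). The vials, dish, bottle, beaker and screwdriver are where they were, and the arm is clear.

```bash
python3 -c "
from cell import *
print(finish_job())"
```

```text
the job is handed in; nothing more can be done
None
```

The case is closed and handed in after about 8.6 s: I folded the flap flat (measured at 54 mm), then pushed the lid slowly shut (measured level at 88.7 mm), and in the last picture everything else on the bench stands where it was.

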